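Park the pole holder's lock pin and push the cup in

ROBOT

A 6-joint arm with a two-finger parallel gripper is mounted at the origin on the work surface. World frame = base frame: x ahead of the robot, y to its left, z up, the work surface at z = 0. Lengths are in m, angles in rad, forces in N, time in s.
With the tool pointing down it reaches from about 0.2 to 0.875 m from the base axis. Payload 3.4 kg.
Tool frame: the origin (TCP) lies at the very end of the fingers, on their centre line; the grasp point (between the pads) lies bot.tcp_to_grasp behind it (bot.tcp_to_grasp is the distance from the TCP to the grasp point, in m); z points along the fingers, y is the line along which they close (so a half turn about z gives the same grasp; the last joint's range is limited). The gripper opens to 94 mm and grips with 3 to 60 N. Pads are 16 mm wide; open, the fingers measure 119 mm over their backs; the gripper's body (75 mm by 177 mm) begins 78 mm behind the grasp point.
Start: joints at [-1.268, 0.276, 1.505, -0, 1.361, -0.121], TCP at [0.236, -0.524, 0.205] pointing down, gripper open.
Joint ranges: [-2.89, 2.89], [-0.75, 2.08], [0.22, 2.7], [-1.18, 4.32], [0.11, 2.71], [-2.7, 2.7]. Speed limits (rad/s): [2.57, 2.57, 3.14, 3.14, 3.14, 3.14].

INTERFACE

Orientations are given as a unit quaternion [x, y, z, w].
In Python, from bench import bot, cams gives the robot as it stands.
- The arm moves only by the tool carry_out, never from a script. Its argument "increments" is a list that holds one entry, the list of rows, each a list of 7 numbers: the shift along the tool's x, y, z each as a share of 400 mm, from -1 to 1, then the turn, a rotation vector about the tool's x, y, z each as a share of 2 rad, from -1 to 1, then the opening, from 0 (shut) to 1 (fully open). In form: [[[tx, ty, tz, wx, wy, wz, fingers], ...]]. A call has 1 to 20 rows; each row is the pose to reach, as a shift and turn from the pose commanded when the call began, along the tool's axes at that moment; what a row does not reach only later rows make up. A row lasts 1/12 s, in which the tool goes at most 41.7 mm and 7.16 degrees, less where a joint would pass 70% of its speed; a pose out of reach is approached as far as the arm can. A call with a number of a shift or a turn outside -1 to 1 is refused whole. A call with a gripper value outside its range is refused whole. The fingers move at their own pace and stop on an object; the grip force is fixed at half the most. Time passes only in rows, so rows that repeat a pose let the fingers close. It gives the time, the measured TCP pose, the force, the opening and the grip force at its end, in the units of the state.
- bot.state(): the state, without advancing time (a new reading comes with each control period).
- cams.grab_frame(name): name is "side" or "top" or "wrist"; returns a dict with "img" (400x640x3 uint8, red, green, blue), "camera_matrix" (3x3 intrinsics, pixels), "T" (4x4, takes a point from camera to world coordinates). Camera axes: x right, y up, looking along -z (the intrinsics and any distortion apply to the point x, -y, -z); pixel columns grow to the right and rows downward; lengths in m; the calibration is good to about 2 mm. A picture is of the moment at which its call begins. There is no depth.
- bot.close_job(): hands the job in; it is judged then, once.
The state is a dict: "time": time; "joint_positions": joint angles; "joint_velocities": joint speeds; "effort": joint torques, N m; "position": TCP position; "tcp_rot": TCP orientation; "wrist_force": force on the tool from outside, world axes, zero at the start; "torque": the same for the moment, N m; "width": finger opening in m; "grasp_force": force on a finger pad.
Only numpy, scipy, OpenCV 4.12 (cv2) and the standard library are available. Lean on these libraries where they do the work, as an engineer would, in place of code of your own. Each camera call takes 0.05 s, during which the arm holds its last target. There are 200 camera calls.

TASK

Pull up the sprung lock pin of the pole holder by its T-handle, twist it clockwise until it drops into its rest notch, and let go so that it stays up by itself; then push the pole cup, by its end plate, fully in to its stop. Feel for the notch and do not force the pin against its stop, the notch or the slide, and leave the other things on the shelf where they are.

Things in the scene. Friction and masses are not known exactly. Their poses are not given: they have to be found in the camera images.
- holder: Aluminium pole-end holder, screwed down. Origin: underside of its 10 mm base plate, below the lock pin's axis; z up. The plate spans x -50 to 50, y -120 to 210 mm. A steel slide 40 mm wide, top 28 mm above the shelf, runs along its y axis. A bridge over it spans x -48 to 48, y -25 to 25 mm, top 58 mm high.
- collar: Steel collar, 50 mm across, on the bridge round the lock pin's axis; frame as the holder's. It carries a ring (15 to 23 mm radius) whose flat top, the land, is 76.5 mm above the shelf. The land is open where the cross pin lies at the start, and has a rest notch, 3.5 mm deep and 5.5 mm wide, with a twin opposite. The ring's turn on the collar differs from holder to holder.
- knob_grip (a point): Centre of the black T-bar handle on top of the sprung lock pin: a bar 36 mm long (point x), 12 mm thick (point y), 26 mm tall (point z), its centre 97 mm above the shelf when the pin is down. The point turns and rises with the handle. At the start the bar lies along the holder's x. Below it a 43 mm long, 4 mm thick cross pin, parallel to the bar, lies in the collar's slot.
- pin (a joint): Lift of lock pin and handle (m), 0 = down, locking the slide. The spring pulls down with 6 N at 0 plus 0.35 N per mm. Solid stop at 17 mm. The collar's slot stops turning below 5 mm; a false rest at 5 mm beside it leaves the slide locked. The cross pin rests at about 12.5 mm on the land, 9 mm in the rest notch. The slide is free above 7.5 mm.
- knob (a joint): Turn of the handle (rad), 0 at the start, growing clockwise seen from above; it does not turn the other way. Above 12.5 mm of lift it turns freely. The land starts at most 0.74 rad round; the rest notch's centre lies 0.90 to 1.44 rad round, to be felt: let down lightly, the cross pin stops on the land but sinks into the notch, where it has 0.04 rad of play either way.
- slide (a joint): Travel of the steel slide (m), 0 at the start with the cup out, 0.080 pushed fully in (end stop), moving towards the holder's -y. Friction about 4 N. Locked while the pin is down.
- push_face (a point): On the upright end plate of the slide's pole cup (52 mm wide, from 28 to 95 mm above the shelf), on its outer face, which looks to the holder's +y; 70 mm above the shelf, mid-width. It moves with the slide; its axes are the holder's.
- scoop_mid (a point): Bystander: yellow plastic scoop: a 45 mm high cup, 64 mm across, with a flat handle 85 mm long; centre of the cup.
- tin_mid (a point): Bystander: round steel peg tin, 84 mm across, 85 mm high, with wooden pegs standing in it; centre.
- jar_mid (a point): Bystander: glass jar with a screw lid, 72 mm across, 110 mm high; centre.
- brush_mid (a point): Bystander: wooden scrubbing brush 150 x 45 x 38 mm lying on its bristles; centre.
- peg_a_mid (a point): Bystander: wooden clothes peg 72 x 12 x 15 mm lying down; centre.
- peg_b_mid (a point): Bystander: a second such clothes peg; centre.

How it is judged:
By the outcome, as a careful person would: the job done as asked, in the order asked, and still so for the second after the job is handed in, with the robot touching nothing.
It also fails if it takes over 72 s, if anything falls off the work surface, if the arm or the gripper's body presses on something with over 40 N, if the wrist force passes 120 N, or if a joint passes its speed limit or range.

## Working session

There is one attempt and no reset: what is moved stays moved. The work goes in short steps, Python scripts to look and compute and a tool call to move; the robot and the scene stay as the last step left them, time stands still between calls to the robot, and variables do not carry over. Pictures are saved under pics/ and viewed, at most 10 in all, crops included, and the job is handed in when it is done.

Besides the shell and the picture viewer there is one more tool, called after "Call:" in YAML: its name, and indented under it one key for each argument. carry_out: Moves the arm, as the interface text tells. Its arguments: {"type":"object","properties":{"increments":{"type":"array","items":{"type":"array","items":{"type":"array","items":{"type":"number"}}}}},"required":["increments"]}

```bash
mkdir -p pics; ls; cat > grab.py <<'E'
import cv2,sys,numpy as np,pickle
from bench import bot,cams
def save(name,fn):
    f=cams.grab_frame(name); cv2.imwrite('pics/'+fn+'.png',f['img'][:,:,::-1]); pickle.dump(f,open('pics/'+fn+'.pkl','wb')); return f
E
python3 - <<'E'
from grab import *
np.set_printoptions(precision=4,suppress=True)
for n in ['top','side']:
    f=save(n,n+'0'); print(n,f['camera_matrix'].tolist(),f['T'],[k for k in f])
print(bot.state(),bot.tcp_to_grasp)
E
```

```text
pics
top [[364.059696401403, 0.0, 314.0437823906875], [0.0, 364.059696401403, 205.8901205301486], [0.0, 0.0, 1.0]] [[ 0.0021  0.9835 -0.181   0.3838]
 [-1.      0.0033  0.0066 -0.032 ]
 [ 0.0071  0.181   0.9835  0.9252]
 [ 0.      0.      0.      1.    ]] ['img', 'camera_matrix', 'T']
side [[374.1425313697101, 0.0, 319.732037882527], [0.0, 374.1425313697101, 203.26603615353224], [0.0, 0.0, 1.0]] [[-0.9709  0.1276 -0.2026  0.3732]
 [-0.2394 -0.5001  0.8322  0.6297]
 [ 0.0049  0.8565  0.5161  0.5064]
 [ 0.      0.      0.      1.    ]] ['img', 'camera_matrix', 'T']
{'time': 0.1, 'joint_positions': array([-1.268 ,  0.2765,  1.5059, -0.    ,  1.3607, -0.1209]), 'joint_velocities': array([ 0.0013, -0.0018, -0.0048,  0.0011,  0.0003,  0.0001]), 'effort': array([  0.0028, -40.5453, -23.7779,   0.0706,   0.0299,  -0.    ]), 'position': array([ 0.2363, -0.5237,  0.2047]), 'tcp_rot': array([ 0.9776,  0.2103, -0.0001, -0.0008]), 'wrist_force': array([ 0.1936,  0.0495, -0.4762]), 'torque': array([ 0.0464,  0.0224, -0.0582]), 'grasp_force': 0.0, 'width': 0.09419625602348669} 0.0188
```

View pics/top0.png

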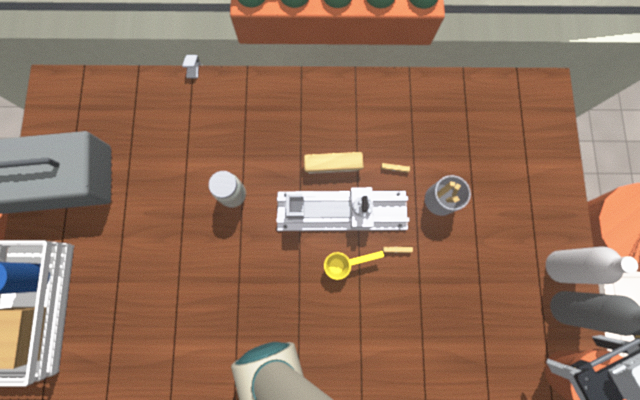

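View pics/side0.png

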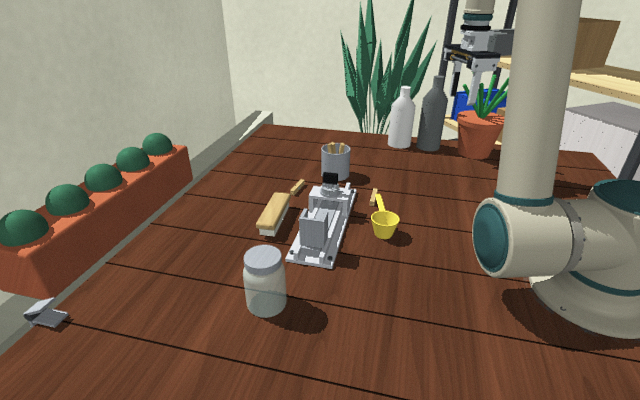

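The top view shows the holder lying left to right: plate from column 277 to 410, rows 188 to 232. The black handle is at about (365,204) and the cup is at the left (295,206), so the holder's +y is roughly world +y. In the side view the black handle is at (330,180).

```bash
cat >> grab.py <<'E'
def ray(f,u,v):
    K=f['camera_matrix'];T=f['T']
    d=np.array([(u-K[0,2])/K[0,0],-(v-K[1,2])/K[1,1],-1]); d=T[:3,:3]@d
    return T[:3,3],d/np.linalg.norm(d)
def onplane(f,u,v,z):
    o,d=ray(f,u,v); return o+d*(z-o[2])/d[2]
def tri(fa,a,fb,b):
    o1,d1=ray(fa,*a);o2,d2=ray(fb,*b)
    s=np.linalg.lstsq(np.c_[d1,-d2],o2-o1,rcond=None)[0]
    p,q=o1+s[0]*d1,o2+s[1]*d2; return (p+q)/2,np.linalg.norm(p-q)
def load(fn): return pickle.load(open('pics/'+fn+'.pkl','rb'))
def blob(img,box,lo,hi):
    x0,y0,x1,y1=box; m=cv2.inRange(img[y0:y1,x0:x1],lo,hi)
    n,l,s,c=cv2.connectedComponentsWithStats(m); k=1+s[1:,4].argmax()
    return c[k]+[x0,y0],s[k],(l==k)
E
python3 - <<'E'
from grab import *
np.set_printoptions(precision=4,suppress=True)
t,s=load('top0'),load('side0')
a,sa,_=blob(t['img'],(352,190,382,222),(0,0,0),(50,50,50)); b,sb,_=blob(s['img'],(315,165,345,192),(0,0,0),(50,50,50))
print(a,sa,b,sb,tri(t,a,s,b)); print(onplane(t,*a,.1))
m=cv2.inRange(t['img'][180:240,265:420],(130,130,130),(255,255,255))
m=cv2.morphologyEx(m,cv2.MORPH_CLOSE,np.ones((5,5)))
c=max(cv2.findContours(m,0,2)[0],key=cv2.contourArea); r=cv2.minAreaRect(c); print(r)
for p in cv2.boxPoints(r)+[265,180]: print(p,onplane(t,*p,.01))
cr=np.hstack([cv2.resize(t['img'][180:240,265:420],None,fx=5,fy=5)]); cr2=cv2.resize(s['img'][160:275,275:420],None,fx=2.6,fy=2.6)
o=np.zeros((600,800,3),np.uint8);o[:300,:775]=cr;o[300:300+cr2.shape[0],:cr2.shape[1]]=cr2[:300];cv2.imwrite('pics/z0.png',o[:,:,::-1])
E
```

```text
Traceback (most recent call last):
  File "grab.py", line 18, in blob
    n,l,s,c=cv2.connectedComponentsWithStats(m); k=1+s[1:,4].argmax()
                                                     ~~~~~~~~~~~~~~^^
ValueError: attempt to get argmax of an empty sequence
```

```bash
python3 - <<'E'
from grab import *
np.set_printoptions(precision=4,suppress=True)
t,s=load('top0'),load('side0')
print(t['img'][194:216:2,356:376:2].max(-1)); print(s['img'][170:190:2,318:344:2].max(-1))
try:
  a,sa,_=blob(t['img'],(358,194,372,214),(0,0,0),(75,75,75)); b,sb,_=blob(s['img'],(318,170,343,188),(0,0,0),(75,60,60))
  print(a,sa,b,sb,tri(t,a,s,b)); print(onplane(t,*a,.1))
except Exception as e: print(e)
m=cv2.inRange(t['img'][180:240,265:420],(130,130,130),(255,255,255))
m=cv2.morphologyEx(m,cv2.MORPH_CLOSE,np.ones((5,5)))
c=max(cv2.findContours(m,0,2)[0],key=cv2.contourArea); r=cv2.minAreaRect(c); print(r)
for p in cv2.boxPoints(r)+[265,180]: print(p,onplane(t,*p,.01))
cr=np.hstack([cv2.resize(t['img'][180:240,265:420],None,fx=5,fy=5)]); cr2=cv2.resize(s['img'][160:275,275:420],None,fx=2.6,fy=2.6)
o=np.zeros((600,800,3),np.uint8);o[:300,:775]=cr;o[300:300+cr2.shape[0],:cr2.shape[1]]=cr2[:300];cv2.imwrite('pics/z0.png',o[:,:,::-1])
E
```

```text
[[254 254 254 255 255 255 254 253 253 252]
 [254 253 255 216 115 135 254 254 253 253]
 [251 243 232  93  74  91 237 253 253 254]
 [242 236 231  89  78  86 191 238 253 232]
 [241 197 237  98  77  78 181 242 230 169]
 [240 175 180  85  83  79 134 241 231 181]
 [244 227 175  72  79  80 127 241 241 210]
 [233 219 148  74  79  75 167 239 246 254]
 [231 223 148  79  66  79 233 249 244 253]
 [190 202 154 121 133 131 189 220 244 253]
 [140 129 148 156 225 161 155 229 247 251]]
[[ 98 100 141 138 128 121 117 116 114 120 116 112 112]
 [103 106 147  46  60  81  77 105 110 110 116 114 114]
 [108 105 113  16  27  22  28  26  23  27 104 113 112]
 [105  99  77  16  18  25  23  14  27  16 110 113 111]
 [105 107  72  17  15  17  14  22  17  20 109 113 110]
 [101 105  76  17  24  14  19  19  17  15  97 107  76]
 [ 93 101  77  48  21  16  18  19  20  17  60  67  49]
 [110 108 118 141 117 108 102  76  72  52 130 101 108]
 [174 189 166 138 112 109 120  92 134 118 108  97  68]
 [236 233 168 203 199 135 139 184 167 117 126 240 242]]
[363.7419 204.7097] [ 4  3  5 15 31] [330.548  178.1186] [  4   2  21  13 177] (array([ 0.5385, -0.153 ,  0.0955]), np.float64(0.002294073191134396))
[ 0.5389 -0.1523  0.1   ]
((77.3240737915039, 28.5915470123291), (42.89764404296875, 133.0310821533203), 89.0759506225586)
[275.4713 188.2182] [0.5982 0.0614 0.01  ]
[408.4851 186.0728] [ 0.6052 -0.2823  0.01  ]
[409.1769 228.9649] [ 0.4937 -0.2791  0.01  ]
[276.1631 231.1103] [0.4873 0.0573 0.01  ]
```

View pics/z0.png

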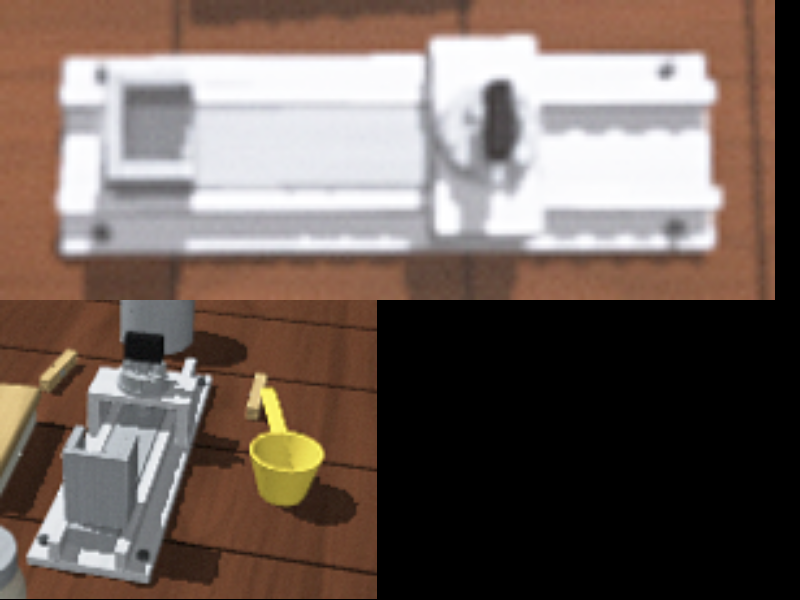

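The crop shows the holder almost aligned with world, yaw about 0.02. The black T-bar stands along world x, with its centre near (0.538,-0.153,0.096), which matches the 97 mm given. I'll move above it and look with the wrist camera.

Call:
carry_out:
  increments:
    - [[0.9,-0.45,0,0,0,-0.9,0.6],[0.9,-0.45,0,0,0,-0.9,0.6],[0.9,-0.45,0,0,0,-0.9,0.6],[0.9,-0.45,0,0,0,-0.9,0.6],[0.9,-0.45,0,0,0,-0.9,0.6],[0.9,-0.45,0,0,0,-0.9,0.6],[0.9,-0.45,0,0,0,-0.9,0.6],[0.9,-0.45,0,0,0,-0.9,0.6],[0.9,-0.45,0,0,0,-0.9,0.6],[0.9,-0.45,0,0,0,-0.9,0.6],[0.9,-0.45,0,0,0,-0.9,0.6],[0.9,-0.45,0,0,0,-0.9,0.6],[0.9,-0.45,0,0,0,-0.9,0.6],[0.9,-0.45,0,0,0,-0.9,0.6],[0.9,-0.45,0,0,0,-0.9,0.6],[0.9,-0.45,0,0,0,-0.9,0.6]]

```text
time: 1.43
position: [0.4904, -0.2118, 0.205]
tcp_rot: [0.443, 0.897, -0.0, -0.0]
wrist_force: [-0.9, -0.3, -0.2]
width: 0.0563
grasp_force: 0.0
```

```bash
cat >> grab.py <<'E'
from scipy.spatial.transform import Rotation as Rn
def go(p,ang):
    "shares to reach TCP p pointing down with tool x at world angle ang"
    s=bot.state(); R=Rn.from_quat(s['tcp_rot'])
    Rt=Rn.from_matrix(np.array([[np.cos(ang),np.sin(ang),0],[np.sin(ang),-np.cos(ang),0],[0,0,-1.]]))
    print('pos',s['position'].round(4),'xang',np.arctan2(*R.as_matrix()[1::-1,0]).round(4),'F',s['wrist_force'].round(2),'T',s['torque'].round(3),'t',s['time'],'w',s['width'],s['grasp_force'],'q',s['joint_positions'].round(3))
    print('shift',(R.inv().apply(np.array(p)-s['position'])/.4).round(4),'turn',((R.inv()*Rt).as_rotvec()/2).round(4))
E
python3 -c "
from grab import *
go([.538,-.153,.205],np.pi+.02)"
```

```text
pos [ 0.4904 -0.2118  0.205 ] xang 2.2247 F [-0.94 -0.33 -0.19] T [-0.045 -0.1   -0.042] t 1.4333 w 0.05632015349525798 0.0 q [-0.538  0.215  1.59  -0.     1.337 -1.192]
shift [0.0442 0.1839 0.    ] turn [-0.     -0.0005 -0.4684]
```

Call:
carry_out:
  increments:
    - [[0.044,0.184,0,0,0,-0.468,0.6],[0.044,0.184,0,0,0,-0.468,0.6],[0.044,0.184,0,0,0,-0.468,0.6],[0.044,0.184,0,0,0,-0.468,0.6],[0.044,0.184,0,0,0,-0.468,0.6],[0.044,0.184,0,0,0,-0.468,0.6],[0.044,0.184,0,0,0,-0.468,0.6],[0.044,0.184,0,0,0,-0.468,0.6],[0.044,0.184,0,0,0,-0.468,0.6],[0.044,0.184,0,0,0,-0.468,0.6]]

```text
time: 2.27
position: [0.5382, -0.1533, 0.2052]
tcp_rot: [-0.008, 1.0, 0.0, -0.0]
wrist_force: [-0.0, 0.3, 0.3]
width: 0.0565
grasp_force: 0.0
```

```bash
python3 -c "
from grab import *
go([.538,-.153,.09],np.pi+.02)
f=save('wrist','w1');print(f['T'].round(3),f['camera_matrix'].round(1).tolist())"
```

```text
pos [ 0.5382 -0.1533  0.2052] xang -3.1262 F [-0.    0.27  0.27] T [ 0.072 -0.113  0.003] t 2.2667 w 0.05653023969150818 0.0 q [-0.402  0.253  1.538 -0.     1.351 -1.988]
shift [0.0004 0.0007 0.2881] turn [ 0.0001 -0.0002 -0.0023]
[[-0.016 -0.962 -0.273  0.458]
 [ 1.    -0.015 -0.006 -0.153]
 [ 0.002 -0.273  0.962  0.386]
 [ 0.     0.     0.     1.   ]] [[279.7, 0.0, 323.5], [0.0, 279.7, 200.5], [0.0, 0.0, 1.0]]
```

View pics/w1.png

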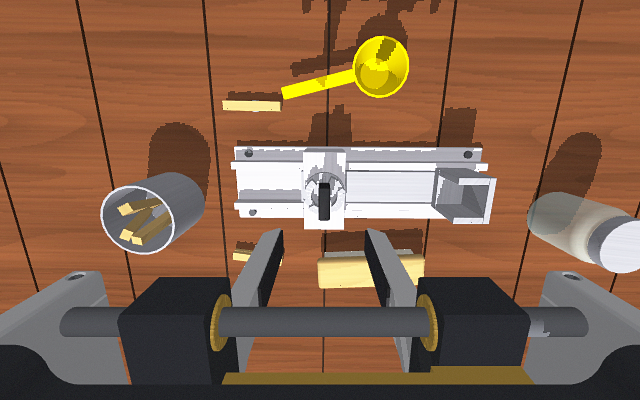

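The wrist view shows the black T-bar upright at about (324,200) between columns 318 and 330. The plate runs columns 235 to 482 and its far edge is at row 148.

```bash
python3 - <<'E'
from grab import *
np.set_printoptions(precision=4,suppress=True)
w,s,t=load('w1'),load('side0'),load('top0')
c,st,m=blob(w['img'],(312,175,338,228),(0,0,0),(60,60,60)); print(c,st); print(w['img'][176:226:2,324].max(-1))
ys,xs=np.nonzero(m)
x0,y0=312,175
mx=(xs.max()+1+xs.min())/2+x0
print('ends: +x top edge',onplane(w,mx,ys.max()+1+y0,.110),' cols at +x', [onplane(w,u,ys.max()-3+y0,.11)[1] for u in (xs[ys>ys.max()-8].min()+x0,xs[ys>ys.max()-8].max()+1+x0)])
print('tri side',tri(w,c,s,(330.5,178.1)))
for n,p in {'s1':(249,153),'s2':(468,155),'s3':(252,212)}.items(): print(n,onplane(w,*p,.012))
# plate far edge rows
g=w['img'].min(-1)
pts=[]
for u in list(range(240,300,3))+list(range(350,475,3)):
    col=g[135:165,u]; r=135+np.argmax(col>110); pts.append((u,r))
pts=np.array(pts,float); k=np.polyfit(pts[:,0],pts[:,1],1); k=np.polyfit(*pts[abs(np.polyval(k,pts[:,0])-pts[:,1])<1.5].T,1)
a,b=onplane(w,240,np.polyval(k,240),.01),onplane(w,475,np.polyval(k,475),.01); print(a,b,'yaw',-(b-a)[0]/(b-a)[1])
# cup end plate top: triangulate corner
E
```

```text
[324.8268 198.6811] [  7   8  11  37 254]
[146 153 150 126  26  29  39  59  57  58  61  61  63  62  60  64  62  64
  63  62  60  61 114 255 254]
ends: +x top edge [ 0.5575 -0.1504  0.11  ]  cols at +x [np.float64(-0.1561647244886024), np.float64(-0.14471895735759124)]
tri side (array([ 0.5375, -0.1503,  0.097 ]), np.float64(0.001046811275959))
s1 [ 0.5003 -0.2508  0.012 ]
s2 [0.4983 0.0398 0.012 ]
s3 [ 0.5824 -0.2513  0.012 ]
[ 0.4915 -0.2627  0.01  ] [0.4883 0.0485 0.01  ] yaw 0.010119706862943363
```

Call:
carry_out:
  increments:
    - [[-0.003,0.0075,0.1,0,0,-0.0,0.4],[-0.003,0.0075,0.18,0,0,0,0.4],[-0.003,0.0075,0.24,0,0,0,0.4],[-0.003,0.0075,0.28,0,0,0,0.4],[-0.003,0.0075,0.297,0,0,0,0.4],[-0.003,0.0075,0.297,0,0,0,0.4],[-0.003,0.0075,0.297,0,0,0,0.4]]

```text
time: 2.9
position: [0.54, -0.1506, 0.0871]
tcp_rot: [-0.009, 1.0, -0.0, 0.0]
wrist_force: [-0.8, -1.1, 0.4]
width: 0.0376
grasp_force: 0.0
```

```bash
python3 - <<'E'
from grab import *
go([.539,-.1503,.086],np.pi+.01)
f=save('wrist','w2'); cv2.imwrite('pics/w2c.png',cv2.resize(f['img'][130:330,200:450],None,fx=3,fy=3)[:,:,::-1])
E
```

```text
pos [ 0.54   -0.1506  0.0871] xang -3.1242 F [-0.76 -1.09  0.41] T [ 0.062 -0.122  0.012] t 2.9 w 0.03759003253629666 0.0 q [-0.396  0.345  1.717 -0.     1.079 -1.984]
shift [0.0024 0.0007 0.0028] turn [-0.0002  0.0003  0.0037]
```

View pics/w2c.png

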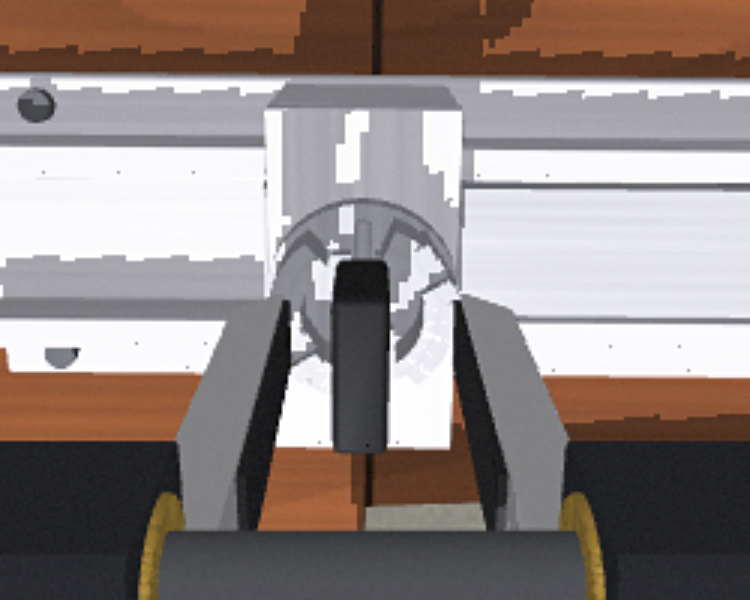

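The close view shows the bar upright and parallel to the pads, about 2 mm left of the fingers' centre: bar column 320, finger midpoint 324. The top face runs from row 231 to row 280. I'll measure the offset.

```bash
python3 - <<'E'
from grab import *
np.set_printoptions(precision=4,suppress=True)
w=load('w2'); g=w['img'].max(-1).astype(int)
print(g[222:284:2,320])
for v in (245,260,270): print(v,g[v,296:350])
for v in (231,280): print(onplane(w,320.3,v,.11))
p=bot.state()['position']; W=np.linalg.inv(w['T'])@np.r_[p,1]; K=w['camera_matrix']; print('tcp px',K[0,2]+K[0,0]*W[0]/-W[2],K[1,2]-K[1,1]*W[1]/-W[2])
E
```

```text
[25 23 22 31 37 61 61 63 64 61 66 66 65 65 68 69 67 69 69 66 70 68 67 66
 69 69 68 68 67 66 93]
245 [ 13 255 252 247 249 255 150 148 155 133 105 105 109 114  82  44  53  64
  66  66  68  69  68  64  66  63  65  66  64  62  59  53  39   8 255 198
 104 108 110 107 102  95 232 250 246 254 242 240 242 243 243 244 240 244]
260 [255 255 254 254 254 254 254 255 255 254 250 246 248 255 157  35  52  75
  71  71  72  72  71  67  66  68  64  63  60  61  61  51  30  93 255 255
 254 254 254 254 254 254 254 254 254 254 254 254 253 253 253 254 254 255]
270 [254 254 254 254 254 254 254 254 255 254 254 254 255 255 183  40  54  76
  77  78  73  73  73  67  69  67  65  66  59  62  61  47  28 178 255 255
 254 254 254 254 254 254 254 254 254 254 254 254 254 253 254 254 255 255]
[ 0.5238 -0.1514  0.11  ]
[ 0.5573 -0.1509  0.11  ]
tcp px 321.16116915565595 241.2426794224295
```

Call:
carry_out:
  increments:
    - [[0.001,-0.005,0.003,0,0,0.002,0.4],[0.001,-0.005,0.003,0,0,0.002,0.2],[0.001,-0.005,0.003,0,0,0.002,0.14],[0.001,-0.005,0.003,0,0,0.002,0.1],[0.001,-0.005,0.003,0,0,0.002,0.05],[0.001,-0.005,0.003,0,0,0.002,0.05],[0.001,-0.005,0.003,0,0,0.002,0.05]]

```text
time: 3.53
position: [0.5393, -0.1528, 0.0858]
tcp_rot: [-0.007, 1.0, -0.0, 0.0]
wrist_force: [-1.5, 0.1, 1.2]
width: 0.0115
grasp_force: 30.0
```

```bash
python3 -c "
from grab import *
go([.539,-.1503,.102],np.pi+.01)"
```

```text
pos [ 0.5393 -0.1528  0.0858] xang -3.1273 F [-1.47  0.1   1.2 ] T [-0.18  -0.085  0.001] t 3.5333 w 0.011493110539754414 29.998879730701447 q [-4.000e-01  3.470e-01  1.719e+00 -1.000e-03  1.076e+00 -1.984e+00]
shift [ 0.0007  0.0061 -0.0405] turn [-0.0005  0.0002  0.0021]
```

Call:
carry_out:
  increments:
    - [[0,0,-0.008,0,0,0,0.05],[0,0,-0.016,0,0,0,0.05],[0,0,-0.024,0,0,0,0.05],[0,0,-0.032,0,0,0,0.05],[0,0,-0.037,0,0,0,0.05],[0,0,-0.037,0,0,0,0.05],[0,0,-0.037,0,0,0,0.05]]

```text
time: 4.12
position: [0.5391, -0.1526, 0.1]
tcp_rot: [-0.007, 1.0, -0.0, -0.0]
wrist_force: [2.6, -2.9, -12.0]
width: 0.0119
grasp_force: 30.0
```

```bash
python3 -c "
from grab import *
go([.539,-.1503,.102],np.pi+.01)
f=save('side','s1');b=blob(f['img'],(318,160,343,188),(0,0,0),(75,60,60));print(b[:2])
b=blob(load('side0')['img'],(318,160,343,188),(0,0,0),(75,60,60));print(b[:2])"
```

```text
pos [ 0.5391 -0.1526  0.1   ] xang -3.1273 F [  2.62  -2.88 -11.96] T [-0.676 -0.746 -0.012] t 4.1167 w 0.011944581574250195 29.989563524723053 q [-4.000e-01  3.330e-01  1.699e+00 -1.000e-03  1.109e+00 -1.985e+00]
shift [ 0.0001  0.0057 -0.005 ] turn [-0.0002 -0.0001  0.0022]
(array([335.88571429, 173.14285714]), array([16,  8,  4, 11, 35], dtype=int32))
(array([330.5480226 , 178.11864407]), array([  4,  12,  21,  13, 177], dtype=int32))
```

Call:
carry_out:
  increments:
    - [[0,0,0,0,0,0.06,0.05],[0,0,0,0,0,0.12,0.05],[0,0,0,0,0,0.18,0.05],[0,0,0,0,0,0.24,0.05],[0,0,0,0,0,0.3,0.05],[0,0,0,0,0,0.36,0.05],[0,0,0,0,0,0.4,0.05],[0,0,0,0,0,0.41,0.05],[0,0,0,0,0,0.41,0.05]]

```text
time: 4.92
position: [0.5394, -0.1519, 0.1001]
tcp_rot: [0.392, 0.92, 0.0, 0.0]
wrist_force: [3.7, -1.4, -11.9]
width: 0.0116
grasp_force: 30.0
```

Call:
carry_out:
  increments:
    - [[0,0,0.003,0,0,0,0.05],[0,0,0.004,0,0,0,0.05],[0,0,0.004,0,0,0,0.05]]

```text
time: 5.17
position: [0.5394, -0.152, 0.0986]
tcp_rot: [0.392, 0.92, 0.0, 0.0]
wrist_force: [4.0, -0.8, -10.8]
width: 0.0118
grasp_force: 30.0
```

Call:
carry_out:
  increments:
    - [[0,0,0.001,0,0,0,0.05],[0,0,0.0015,0,0,0,0.05],[0,0,0.0015,0,0,0,0.05]]

```text
time: 5.42
position: [0.5394, -0.152, 0.0983]
tcp_rot: [0.392, 0.92, 0.0, 0.0]
wrist_force: [4.5, 0.7, -10.7]
width: 0.0119
grasp_force: 30.0
```

Call:
carry_out:
  increments:
    - [[0,0,0.001,0,0,0,0.05],[0,0,0.0015,0,0,0,0.05],[0,0,0.0015,0,0,0,0.05]]

```text
time: 5.67
position: [0.5394, -0.1521, 0.0981]
tcp_rot: [0.392, 0.92, 0.0, 0.0]
wrist_force: [3.6, 1.2, -5.2]
width: 0.0119
grasp_force: 30.0
```

Call:
carry_out:
  increments:
    - [[0,0,0,0,0,0.025,0.05],[0,0,0,0,0,0.025,0.05],[0,0,0,0,0,0.025,0.05]]

```text
time: 5.92
position: [0.5395, -0.1521, 0.0979]
tcp_rot: [0.415, 0.91, 0.0, 0.0]
wrist_force: [2.7, 1.5, -5.8]
width: 0.0116
grasp_force: 30.0
```

Call:
carry_out:
  increments:
    - [[0,0,0,0,0,0.025,0.05],[0,0,0,0,0,0.025,0.05],[0,0,0,0,0,0.025,0.05]]

```text
time: 6.17
position: [0.5395, -0.1521, 0.0974]
tcp_rot: [0.437, 0.899, 0.0, 0.0]
wrist_force: [4.6, 2.1, -8.6]
width: 0.0118
grasp_force: 30.0
```

Call:
carry_out:
  increments:
    - [[0,0,0,0,0,0.015,0.05],[0,0,0,0,0,0.015,0.05],[0,0,0,0,0,0.015,0.05]]

```text
time: 6.42
position: [0.5394, -0.1521, 0.0972]
tcp_rot: [0.45, 0.893, 0.0, 0.0]
wrist_force: [4.3, 2.4, -9.0]
width: 0.0118
grasp_force: 30.0
```

Call:
carry_out:
  increments:
    - [[0,0,0.001,0,0,0,0.05],[0,0,0.002,0,0,0,0.05],[0,0,0.002,0,0,0,0.05]]

```text
time: 6.67
position: [0.5395, -0.1522, 0.0969]
tcp_rot: [0.451, 0.893, 0.0, 0.0]
wrist_force: [4.9, 1.2, -7.3]
width: 0.0119
grasp_force: 30.0
```

Call:
carry_out:
  increments:
    - [[0,0,0,0,0,0,0.05],[0,0,0,0,0,0,0.05],[0,0,0,0,0,0,0.05],[0,0,0,0,0,0,0.05],[0,0,0,0,0,0,0.05]]

```text
time: 7.08
position: [0.5395, -0.1521, 0.0969]
tcp_rot: [0.451, 0.893, 0.0, 0.0]
wrist_force: [4.8, 2.1, -8.0]
width: 0.0119
grasp_force: 30.0
```

Call:
carry_out:
  increments:
    - [[0,0,0.001,0,0,0,0.05],[0,0,0.002,0,0,0,0.05],[0,0,0.002,0,0,0,0.05],[0,0,0.002,0,0,0,0.05],[0,0,0.002,0,0,0,0.05]]

```text
time: 7.5
position: [0.5396, -0.1522, 0.0964]
tcp_rot: [0.451, 0.893, 0.0, 0.0]
wrist_force: [4.6, 2.5, -3.1]
width: 0.0118
grasp_force: 30.0
```

Call:
carry_out:
  increments:
    - [[0,0,0,0,0,0.02,0.05],[0,0,0,0,0,0.02,0.05],[0,0,0,0,0,0.02,0.05],[0,0,0,0,0,0.02,0.05]]

```text
time: 7.83
position: [0.5395, -0.1521, 0.0955]
tcp_rot: [0.469, 0.883, 0.0, 0.0]
wrist_force: [5.1, 1.9, -9.6]
width: 0.0118
grasp_force: 30.0
```

```bash
python3 -c "
from grab import *
go([.539,-.1503,.102],np.pi+.01)
f=save('side','s2')['img'];g=load('side0')['img']
w=save('wrist','w3')['img']
h=lambda a:cv2.resize(a[150:210,300:360],None,fx=4,fy=4)
o=np.zeros((600,750,3),np.uint8);o[:240,:240]=h(g);o[:240,250:490]=h(f);o[240:600,:]=cv2.resize(w[180:300,200:450],None,fx=3,fy=3)
cv2.imwrite('pics/z3.png',o[:,:,::-1])"
```

```text
pos [ 0.5395 -0.1521  0.0955] xang 2.1662 F [ 5.14  1.93 -9.62] T [ 0.472 -1.426 -0.066] t 7.8333 w 0.011829516248497256 30.007025599479675 q [-3.990e-01  3.370e-01  1.705e+00  1.000e-03  1.099e+00 -9.950e-01]
shift [ 0.0044  0.0016 -0.0162] turn [ 3.000e-04  2.000e-04 -4.927e-01]
```

View pics/z3.png

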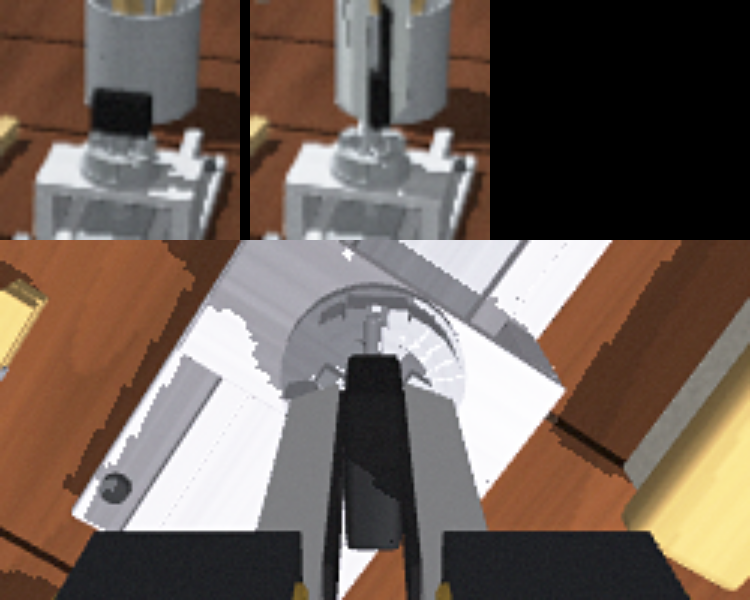

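The side crops show the handle raised and turned. In the wrist crop the cross pin lies in the ring near (375,330). At 0.99 rad the pin is 2.7 mm below the land and loaded by the spring only, so it is entering the notch. I'll lower it further, lightly.

Call:
carry_out:
  increments:
    - [[0,0,0.001,0,0,0,0.05],[0,0,0.002,0,0,0,0.05],[0,0,0.002,0,0,0,0.05],[0,0,0.002,0,0,0,0.05]]

```text
time: 8.27
position: [0.5395, -0.1521, 0.0948]
tcp_rot: [0.469, 0.883, 0.0, 0.0]
wrist_force: [5.6, 1.9, -8.9]
width: 0.0118
grasp_force: 30.0
```

Call:
carry_out:
  increments:
    - [[0,0,0.001,0,0,0,0.05],[0,0,0.0015,0,0,0,0.05],[0,0,0.0015,0,0,0,0.05],[0,0,0.0015,0,0,0,0.05]]

```text
time: 8.6
position: [0.5395, -0.1521, 0.0946]
tcp_rot: [0.469, 0.883, 0.0, 0.0]
wrist_force: [4.4, 2.7, -5.7]
width: 0.0115
grasp_force: 30.0
```

Call:
carry_out:
  increments:
    - [[0,0,0.001,0,0,0,0.05],[0,0,0.0015,0,0,0,0.05],[0,0,0.0015,0,0,0,0.05]]

```text
time: 8.85
position: [0.5395, -0.1522, 0.0945]
tcp_rot: [0.469, 0.883, 0.0, 0.0]
wrist_force: [4.0, 2.1, -2.2]
width: 0.0118
grasp_force: 30.0
```

```bash
python3 -c "
from grab import *
go([.539,-.1503,.102],np.pi+.01)"
```

```text
pos [ 0.5395 -0.1522  0.0945] xang 2.166 F [ 4.05  2.07 -2.17] T [ 0.718 -1.097 -0.05 ] t 8.85 w 0.011787010148297949 30.009368062019348 q [-3.990e-01  3.380e-01  1.707e+00  1.000e-03  1.096e+00 -9.950e-01]
shift [ 0.0047  0.0015 -0.0187] turn [ 3.000e-04  5.000e-04 -4.928e-01]
```

Call:
carry_out:
  increments:
    - [[0,0,0,0,0,0.015,0.05],[0,0,0,0,0,0.015,0.05],[0,0,0,0,0,0.015,0.05]]

```text
time: 9.1
position: [0.5395, -0.1522, 0.0945]
tcp_rot: [0.482, 0.876, 0.0, 0.0]
wrist_force: [4.4, 3.3, -1.3]
width: 0.0121
grasp_force: 30.0
```

```bash
python3 -c "
from grab import *
go([.539,-.1503,.102],np.pi+.01)"
```

```text
pos [ 0.5395 -0.1522  0.0945] xang 2.1358 F [ 4.38  3.26 -1.3 ] T [ 0.678 -1.125 -0.029] t 9.1 w 0.012073404151386755 30.01233994960785 q [-3.990e-01  3.380e-01  1.707e+00  1.000e-03  1.096e+00 -9.650e-01]
shift [ 0.0047  0.0014 -0.0188] turn [ 3.000e-04  5.000e-04 -5.079e-01]
```

Call:
carry_out:
  increments:
    - [[0,0,0,0,0,0,0.15],[0,0,0,0,0,0,0.25],[0,0,0,0,0,0,0.35],[0,0,0,0,0,0,0.4],[0,0,0,0,0,0,0.4],[0,0,-0.05,0,0,0,0.4],[0,0,-0.12,0,0,0,0.4],[0,0,-0.2,0,0,0,0.4],[0,0,-0.25,0,0,0,0.4],[0,0,-0.25,0,0,0,0.4]]

```text
time: 9.93
position: [0.5415, -0.1537, 0.1987]
tcp_rot: [0.482, 0.876, 0.0, 0.004]
wrist_force: [0.3, -0.0, 0.4]
width: 0.0373
grasp_force: 0.0
```

```bash
python3 -c "
from grab import *
go([.54,.1,.2],np.pi+.01)
f=save('side','s4')['img'];t=save('top','t4')['img']
print(blob(f,(310,155,350,190),(0,0,0),(60,50,50))[:2])
g=load('side0')['img']
h=lambda a:cv2.resize(a[145:285,270:400],None,fx=3,fy=3)
o=np.hstack([h(g),h(f)]);cv2.imwrite('pics/z4.png',o[:,:,::-1])"
```

```text
pos [ 0.5415 -0.1537  0.1987] xang 2.1358 F [ 0.25 -0.02  0.43] T [-0.05  -0.163  0.011] t 9.9333 w 0.037333032533580876 0.0 q [-4.000e-01  2.560e-01  1.550e+00 -1.000e-03  1.327e+00 -9.650e-01]
shift [ 0.5377  0.3366 -0.006 ] turn [ 0.      0.0047 -0.5079]
(array([330.08823529, 174.62745098]), array([ 16,  13,   9,  15, 102], dtype=int32))
```

View pics/z4.png

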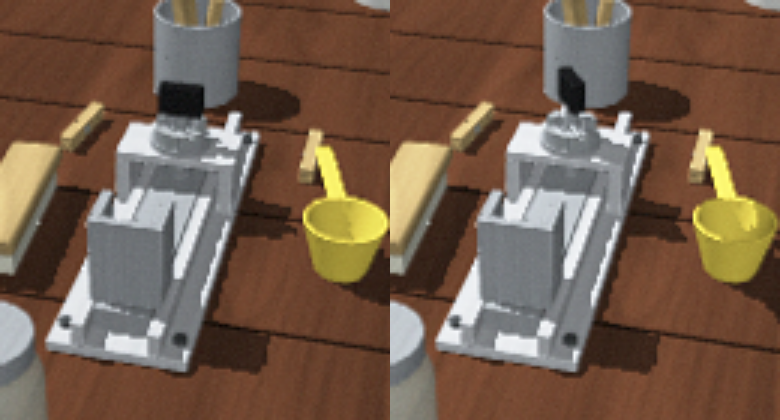

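The crops compare before and after. On the right, with the gripper clear, the handle stands up by itself, turned and about 3.5 px higher, which is about 9 mm. The end plate of the cup faces the camera: its front top corners are at about side pixels (299,218) and (325,220).

```bash
python3 - <<'E'
from grab import *
np.set_printoptions(precision=4,suppress=True)
s,t,w=load('s4'),load('t4'),load('w1')
for p in [(299.3,218.3),(325.5,220)]: print('side',onplane(s,*p,.095))
for p in [(285.8,196),(286.4,216)]: print('top',onplane(t,*p,.095))
for p in [(495,179),(489,223)]: print('wrist',onplane(w,*p,.095))
print('jar',onplane(t,227,187,.11),onplane(w,615,247,.11))
print('scoop',onplane(t,337,266,.045))
E
```

```text
side [0.5603 0.0327 0.095 ]
side [0.5082 0.0258 0.095 ]
top [0.5598 0.0283 0.095 ]
top [0.5127 0.0261 0.095 ]
wrist [0.5142 0.0294 0.095 ]
wrist [0.5637 0.0319 0.095 ]
jar [0.5773 0.1624 0.11  ] [0.5836 0.163  0.11  ]
scoop [ 0.4001 -0.093   0.045 ]
```

Call:
carry_out:
  increments:
    - [[0.08,0.05,0,0,0,0.05,0],[0.16,0.1,0,0,0,0.1,0],[0.24,0.15,0,0,0,0.15,0],[0.32,0.2,0,0,0,0.2,0],[0.4,0.245,0,0,0,0.25,0],[0.45,0.275,0,0,0,0.277,0],[0.477,0.291,0,0,0,0.277,0],[0.477,0.291,0,0,0,0.277,0],[0.477,0.291,0,0,0,0.277,0],[0.477,0.291,0,0,0,0.277,0]]

```text
time: 10.87
position: [0.5351, 0.0697, 0.1931]
tcp_rot: [0.703, 0.711, -0.001, -0.0]
wrist_force: [-0.1, -0.5, 0.0]
width: 0.0003
grasp_force: 0.0
```

```bash
python3 -c "
from grab import *
go([.5375,.07,.062],np.pi/2+.01)"
```

```text
pos [0.5351 0.0697 0.1931] xang 1.5819 F [-0.13 -0.51  0.01] T [-0.012 -0.106  0.014] t 10.8667 w 0.0003230534476151426 0.0 q [ 2.000e-03  2.310e-01  1.599e+00 -1.000e-03  1.313e+00 -9.000e-03]
shift [0.0011 0.0065 0.3278] turn [-0.0007  0.0006  0.0005]
```

Call:
carry_out:
  increments:
    - [[0.001,0.0065,0.08,0,0,0,0],[0.001,0.0065,0.17,0,0,0,0],[0.001,0.0065,0.25,0,0,0,0],[0.001,0.0065,0.31,0,0,0,0],[0.001,0.0065,0.328,0,0,0,0],[0.001,0.0065,0.328,0,0,0,0],[0.001,0.0065,0.328,0,0,0,0]]

```text
time: 11.45
position: [0.5388, 0.0705, 0.0632]
tcp_rot: [0.704, 0.711, 0.0, 0.0]
wrist_force: [0.4, 0.0, 0.2]
width: 0.0006
grasp_force: 0.0
```

Call:
carry_out:
  increments:
    - [[-0.01,0,0,0,0,0,0],[-0.02,0,0,0,0,0,0],[-0.03,0,0,0,0,0,0],[-0.04,0,0,0,0,0,0],[-0.05,0,0,0,0,0,0],[-0.06,0,0,0,0,0,0],[-0.07,0,0,0,0,0,0],[-0.08,0,0,0,0,0,0],[-0.09,0,0,0,0,0,0],[-0.1,0,0,0,0,0,0]]

```text
time: 12.28
position: [0.5383, 0.0324, 0.0627]
tcp_rot: [0.703, 0.711, 0.001, -0.001]
wrist_force: [-0.2, 4.0, 0.7]
width: 0.0005
grasp_force: 2.2
```

Call:
carry_out:
  increments:
    - [[-0.012,0,0,0,0,0,0],[-0.024,0,0,0,0,0,0],[-0.036,0,0,0,0,0,0],[-0.048,0,0,0,0,0,0],[-0.06,0,0,0,0,0,0],[-0.072,0,0,0,0,0,0],[-0.084,0,0,0,0,0,0],[-0.096,0,0,0,0,0,0],[-0.108,0,0,0,0,0,0],[-0.12,0,0,0,0,0,0],[-0.132,0,0,0,0,0,0],[-0.14,0,0,0,0,0,0]]

```text
time: 13.28
position: [0.5388, -0.0251, 0.0627]
tcp_rot: [0.703, 0.711, -0.0, 0.0]
wrist_force: [-0.8, 4.0, 2.4]
width: 0.0003
grasp_force: 2.1
```

```bash
python3 -c "
from grab import *
go([.5375,-.04,.062],np.pi/2+.01)
f=save('top','t5')['img'];g=load('t4')['img'];s=save('side','s5')['img']
o=np.zeros((560,780,3),np.uint8);h=lambda a:cv2.resize(a[180:240,265:420],None,fx=4,fy=4)
o[:240,:620]=h(f);o[240:540,:390]=cv2.resize(s[160:260,290:420],None,fx=3,fy=3)
cv2.imwrite('pics/z5.png',o[:,:,::-1])"
```

```text
pos [ 0.5388 -0.0251  0.0627] xang 1.5816 F [-0.79  3.97  2.36] T [ 0.716  0.076 -0.026] t 13.2833 w 0.0003336356780217517 2.1019089594483376 q [-0.175  0.343  1.793 -0.     1.005 -0.186]
shift [-0.0372 -0.0037  0.0017] turn [-0.0001  0.0001  0.0004]
```

View pics/z5.png

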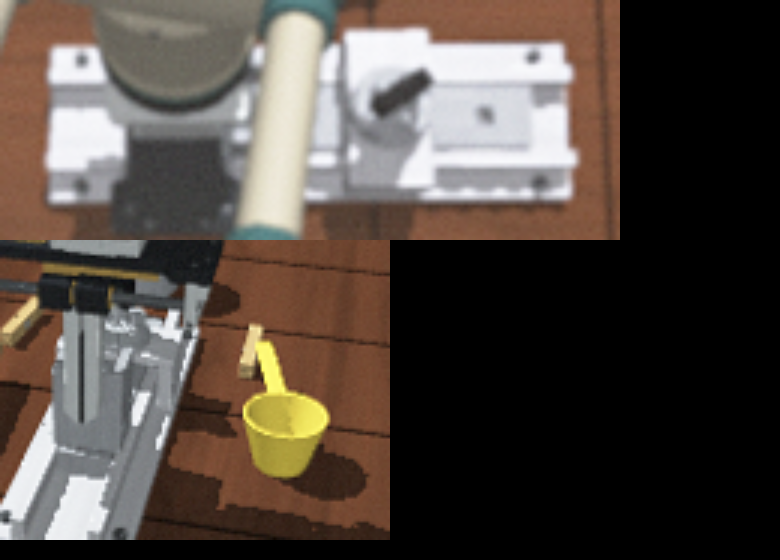

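The slide follows with 4 N of friction (Fy 4), the slide's tail has come out past the bridge, and the handle stays up. I'll push on gently to the stop.

Call:
carry_out:
  increments:
    - [[-0.008,0,0,0,0,0,0],[-0.016,0,0,0,0,0,0],[-0.024,0,0,0,0,0,0],[-0.032,0,0,0,0,0,0],[-0.036,0,0,0,0,0,0],[-0.036,0,0,0,0,0,0]]

```text
time: 13.88
position: [0.539, -0.0395, 0.0626]
tcp_rot: [0.703, 0.711, -0.0, 0.0]
wrist_force: [-1.4, 3.1, 1.1]
width: 0.0004
grasp_force: 1.3
```

Call:
carry_out:
  increments:
    - [[-0.003,0,0,0,0,0,0],[-0.006,0,0,0,0,0,0],[-0.009,0,0,0,0,0,0],[-0.01,0,0,0,0,0,0]]

```text
time: 14.22
position: [0.539, -0.0415, 0.0626]
tcp_rot: [0.704, 0.711, 0.001, -0.001]
wrist_force: [-0.2, 8.1, 2.6]
width: 0.0007
grasp_force: 4.2
```

Call:
carry_out:
  increments:
    - [[-0.002,0,0,0,0,0,0],[-0.004,0,0,0,0,0,0],[-0.004,0,0,0,0,0,0]]

```text
time: 14.47
position: [0.539, -0.0414, 0.0627]
tcp_rot: [0.704, 0.71, 0.002, -0.002]
wrist_force: [0.4, 11.2, 2.1]
width: 0.0006
grasp_force: 5.8
```

Call:
carry_out:
  increments:
    - [[-0.001,0,0,0,0,0,0],[-0.002,0,0,0,0,0,0],[-0.002,0,0,0,0,0,0]]

```text
time: 14.72
position: [0.5391, -0.0414, 0.0627]
tcp_rot: [0.704, 0.71, 0.002, -0.002]
wrist_force: [0.2, 14.1, 2.2]
width: 0.0004
grasp_force: 6.8
```

It's firmly at the stop: force rising with no motion, and the travel from the first face position is about 80 mm. I'll back off and rise.

Call:
carry_out:
  increments:
    - [[0.02,0,0,0,0,0,0],[0.06,0,0,0,0,0,0],[0.1,0,0,0,0,0,0],[0.12,0,-0.02,0,0,0,0],[0.12,0,-0.1,0,0,0,0],[0.12,0,-0.2,0,0,0,0],[0.12,0,-0.3,0,0,0,0],[0.12,0,-0.4,0,0,0,0],[0.3,0,-0.5,0,0,0,0],[0.4,0,-0.5,0,0,0,0],[0.4,0,-0.5,0,0,0,0],[0.4,0,-0.5,0,0,0,0],[0.4,0,-0.5,0,0,0,0]]

```text
time: 15.8
position: [0.5379, 0.1152, 0.2638]
tcp_rot: [0.702, 0.712, 0.0, 0.002]
wrist_force: [0.0, 0.2, 0.6]
width: 0.0005
grasp_force: 0.0
```

```bash
python3 -c "
from grab import *
np.set_printoptions(precision=4,suppress=True)
go([.5375,-.04,.062],np.pi/2+.01)
s=save('side','s6')['img'];t=save('top','t6')['img']
o=np.zeros((600,800,3),np.uint8)
o[:300,:800]=cv2.resize(t[140:290,200:480],(800,300)) if 0 else cv2.resize(t[140:290,200:480],None,fx=2,fy=2).repeat(1,0)[:300].copy() if 0 else np.pad(cv2.resize(t[140:290,200:480],None,fx=2,fy=2),((0,0),(0,240),(0,0)))
o[300:600,:400]=cv2.resize(s[130:280,230:430],None,fx=2,fy=2)
cv2.imwrite('pics/z6.png',o[:,:,::-1])"
```

```text
pos [0.5379 0.1152 0.2638] xang 1.585 F [0.03 0.15 0.59] T [-0.099 -0.074 -0.001] t 15.8 w 0.0005108914501506462 0.0 q [ 0.086  0.21   1.453 -0.002  1.477  0.072]
shift [-0.3869 -0.0079  0.5053] turn [0.0014 0.0011 0.0021]
```

View pics/z6.png

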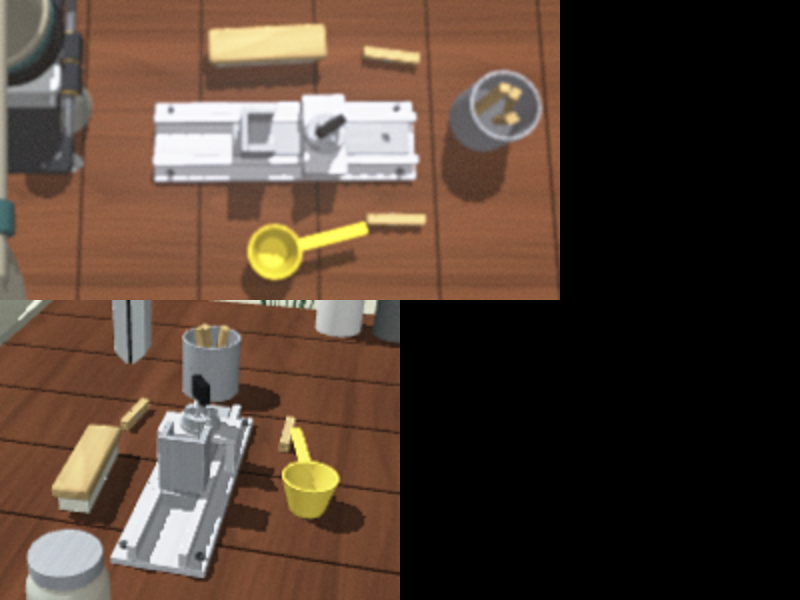

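The cup is in beside the bridge, with its end at top-view column 320 (it was 286). The handle is still up and turned at (365,203), and the bystanders are where they were.

```bash
python3 -c "
from bench import bot
print(bot.close_job())"
```

```text
the job is handed in; nothing more can be done
None
```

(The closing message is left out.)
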